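Ready the injectors for inspection under the magnifier

TASK

Get the injector stand ready for inspection: first swing the magnifier arm well clear of the stand, then take every blue dust cap off the injectors and stand each one, open end down, on the floor of its own pocket in the yellow tray. Pile all the loose shim cases squarely, flat and in line on the steel base plate (any order), and, once the caps are stowed, swing the magnifier back so that its lens is centred over the stand. Leave the other things on the bench where they are.

Things in the scene. Friction and masses are not known exactly. Their poses are not given: they have to be found in the camera images.
- pivot (a point): point on the axis of the magnifier lamp's fixed post (steel, 22 mm thick, on a grey round foot 84 mm wide; black hub on top, 200 mm tall in all): the vertical axis about which the magnifier arm swings, at the height of the arm's underside (165 mm); axes as the lamp's, z up
- magnifier (a joint): swing of the magnifier arm about the post, rad, -0.5 to 1.5. At 0 the arm points along the lamp's own -y axis, which is roughly to the robot's right, over the injector stand; larger values swing it counter-clockwise seen from above, away from the robot (to +x). It swings level, with light friction (about 1 N at the knob), and stays where it is left
- lens (a point): centre of the underside of the magnifier's round head (white ring 104 mm wide, 16 mm thick, clear glass), 210 mm from the post's axis, 165 mm above the bench
- knob (a point): centre of the top of the red upright grip knob on the magnifier arm: a cylinder 19 mm in diameter standing 50 mm up from the arm's top (arm top at 179 mm, knob top at 229 mm), 120 mm from the post's axis, between post and lens. Pinch it from above
- stand: injector stand, fixed: aluminium block 60 x 200 x 35 mm (x, y, z) holding four dark injectors in a row along its y at -72, -24, 24 and 72 mm. Each injector body is 28 mm in diameter up to a shoulder 85 mm above the bench, with a brass nozzle 14 mm in diameter 20 mm up from there. Origin at the middle of the block's underside, z up
- cap0: blue round dust cap, 28 mm in diameter, 44 mm tall, about 25 g, upper 22 mm solid, lower 22 mm hollow (bore about 22 mm); at the start it stands loosely over one of the injector nozzles, its lower rim on the shoulder 85 mm up, or is absent. Origin at the centre of its lower, open end; z points to its closed top
- cap1: blue round dust cap, 28 mm in diameter, 44 mm tall, about 25 g, upper 22 mm solid, lower 22 mm hollow (bore about 22 mm); at the start it stands loosely over one of the injector nozzles, its lower rim on the shoulder 85 mm up, or is absent. Origin at the centre of its lower, open end; z points to its closed top
- cap2: blue round dust cap, 28 mm in diameter, 44 mm tall, about 25 g, upper 22 mm solid, lower 22 mm hollow (bore about 22 mm); at the start it stands loosely over one of the injector nozzles, its lower rim on the shoulder 85 mm up, or is absent. Origin at the centre of its lower, open end; z points to its closed top
- cap3: blue round dust cap, 28 mm in diameter, 44 mm tall, about 25 g, upper 22 mm solid, lower 22 mm hollow (bore about 22 mm); at the start it stands loosely over one of the injector nozzles, its lower rim on the shoulder 85 mm up, or is absent. Origin at the centre of its lower, open end; z points to its closed top
- tray: yellow cap tray, fixed: 50 x 185 x 22 mm (x, y, z), four open pockets in a row along its y, walls 4 mm, floor 4 mm thick. Origin at the middle of its underside, z up
- pocket0 (a point): centre of the floor of a pocket of the yellow tray (pocket 42 x 41 mm, 18 mm deep; pockets 45 mm apart); axes as the tray's
- pocket1 (a point): centre of the floor of a pocket of the yellow tray (pocket 42 x 41 mm, 18 mm deep; pockets 45 mm apart); axes as the tray's
- pocket2 (a point): centre of the floor of a pocket of the yellow tray (pocket 42 x 41 mm, 18 mm deep; pockets 45 mm apart); axes as the tray's
- pocket3 (a point): centre of the floor of a pocket of the yellow tray (pocket 42 x 41 mm, 18 mm deep; pockets 45 mm apart); axes as the tray's
- case0: orange flat closed shim case 76 x 64 x 12 mm (x, y, z), about 70 g, a paper patch on its top, lying loose on the bench at the start, or absent. Origin at the centre of its underside, z up
- case1: red flat closed shim case 76 x 64 x 12 mm (x, y, z), about 70 g, a paper patch on its top, lying loose on the bench at the start, or absent. Origin at the centre of its underside, z up
- case2: green flat closed shim case 76 x 64 x 12 mm (x, y, z), about 70 g, a paper patch on its top, lying loose on the bench at the start, or absent. Origin at the centre of its underside, z up
- base: bare steel plate 96 x 84 x 6 mm (x, y, z), fixed on the bench: base of the pile of shim cases. Origin at the centre of its underside, z up; a shim case centred on it leaves a 10 mm margin all round
- driver: screwdriver lying on the bench, 170 mm long; bystander. Origin at about its middle, on the underside
- spanner: open spanner lying on the bench, 160 mm long; bystander. Origin at about its middle, on the underside
- nut: brass nozzle nut 32 mm wide, 34 mm tall; bystander. Origin at its underside's middle
- jar: small amber glass jar 56 mm wide, 75 mm tall; bystander. Origin at its underside's middle
- mug: blue mug 80 mm wide, 90 mm tall; bystander. Origin at its underside's middle
- spare: spare bright metal injector body standing on the bench, 28 mm wide, 70 mm tall; bystander. Origin at its underside's middle

How it is judged:
By the outcome, as a careful person would: the job done as asked, in the order asked, and still so for the second after the job is handed in, with the robot touching nothing.
Of cap0, cap1, cap2, cap3 only 3 to 4 are there at a start; the rules pass over those that are not, and their reading is None.
Of case0, case1, case2 only 2 to 3 are there at a start; the rules pass over those that are not, and their reading is None.
At some moment in a run one of case0, case1, case2 may be knocked a few centimetres aside while the robot is not near it.
It also fails if it takes over 210 s, if anything falls off the work surface, if the arm or the gripper's body presses on something with over 40 N, if the wrist force passes 120 N, or if a joint passes its speed limit or range.

ROBOT

A 6-joint arm with a two-finger parallel gripper is mounted at the origin on the work surface. World frame = base frame: x ahead of the robot, y to its left, z up, the work surface at z = 0. Lengths are in m, angles in rad, forces in N, time in s.
With the tool pointing down it reaches from about 0.35 to 0.975 m from the base axis. Payload 4.9 kg.
Tool frame: the origin (TCP) lies on the centre line of the jaws, within the pads' length; the fingertips stand 17 mm ahead of it and the grasp point (between the pads) lies 2 mm behind it (robot.tcp_to_tips is the distance from the TCP to the fingertips, in m); z points along the fingers, y is the line along which they close (so a half turn about z gives the same grasp; the last joint's range is limited). The gripper opens to 85 mm and grips with 20 to 120 N. Pads are 22 mm wide; open, the fingers measure 114 mm over their backs; the gripper's body (76 mm by 85 mm) begins 54 mm behind the grasp point. The pads swing forward as they close: fully open they stand 13 mm farther back than shut.
Start: joints at [1.02, 0.053, 1.613, -0, 1.476, -0.119], TCP at [0.262, 0.568, 0.248] pointing down, gripper open.
Joint ranges: [-3.01, 3.01], [-1.01, 2.22], [0.06, 2.58], [-1.02, 4.17], [0.09, 2.62], [-3.14, 3.14]. Speed limits (rad/s): [2.57, 2.57, 3.14, 3.14, 3.14, 3.14].

INTERFACE

Orientations are given as a unit quaternion [x, y, z, w].
In Python, from plant import robot, eyes gives the robot as it stands. The module is installed in compiled form; this text tells all that it offers. Calls block until the motion is done:
- robot.goto(position, orientation): joint-space move of the TCP to a pose.
- robot.line_to(position, ori=None, feed=0.15): straight line of the TCP; ori=None keeps the orientation; feed is the mean speed in m/s.
- robot.move_j(angles): joint-space move.
- robot.open_gripper() and robot.grasp(newtons=None): open the fingers fully, or close them until they stop; newtons is the grip in N (None keeps the last).
- robot.hold(seconds).
- robot.inverse_kinematics(position, orientation): joint angles nearest the present ones, or None.
- eyes.grab_frame(name): name is "scene" or "top"; returns (picture, depth): 420x560x3 uint8, blue, green, red; 420x560 float32, m along the optical axis (not along the pixel's ray), 0 where there is no reading.
- eyes.camera_info(name): a dict with "camera_matrix" (3x3 intrinsics, pixels), "k1" (the pictures are not rectified: a ray, as slopes to the right and down, at radius r is drawn at 1 + k1 r^2 times it, then the intrinsics apply), "world_from_camera" (4x4, takes a point from camera to world coordinates). Camera axes: x right, y down, z forward; pixel columns grow to the right and rows downward; lengths in m; the calibration is good to about 2 mm. A picture is of the moment at which its call begins. camera_info takes no time and is no camera call.
A pose or a line that the arm cannot do raises robot.Unreachable and nothing moves.
- robot.close_job(): hands the job in; it is judged then, once.
Readings, each from a call of its own:
- robot.read_t(): time.
- robot.read_q(): joint angles.
- robot.read_dq(): joint speeds.
- robot.read_joint_efforts(): joint torques, N m.
- robot.read_eef_pos(): TCP position.
- robot.read_orientation(): TCP orientation.
- robot.read_ft_force(): force on the tool from outside, world axes, zero at the start.
- robot.read_moment(): the same for the moment, N m.
- robot.read_grip_width(): opening from 0.0 (shut) to 1.0 (fully open).
- robot.read_finger_force(): force on a finger pad.
Only numpy, scipy, OpenCV 4.12 (cv2) and the standard library are available. Lean on these libraries where they do the work, as an engineer would, in place of code of your own. Each camera call takes 0.05 s, during which the arm holds its last target. There are 200 camera calls.

## Working session

There is one attempt and no reset: what is moved stays moved. The work goes in short steps, each a Python script; the robot and the scene stay as the last script left them, time stands still between calls to the robot, and variables do not carry over. Pictures are saved under pics/ and viewed, at most 14 in all, crops included, and the job is handed in when it is done.

```bash
mkdir -p pics
cat > h.py <<'E'
import numpy as np, cv2
from plant import robot, eyes
def cloud(name):
    im,d=eyes.grab_frame(name); ci=eyes.camera_info(name)
    K=np.array(ci["camera_matrix"],float);k1=ci["k1"];T=np.array(ci["world_from_camera"])
    h,w=d.shape
    uv=np.stack(np.meshgrid(np.arange(w),np.arange(h)),-1).reshape(-1,1,2).astype(np.float64)
    n=cv2.undistortPoints(uv,K,np.array([k1,0,0,0,0.])).reshape(h,w,2)
    P=np.dstack([n[...,0]*d,n[...,1]*d,d])@T[:3,:3].T+T[:3,3]
    P[d<=0]=np.nan
    return im,d,P
E
python3 - <<'E'
from h import *
for n in("scene","top"):
    im,d,P=cloud(n); cv2.imwrite(f"pics/{n}0.png",im); np.savez(f"{n}0.npz",im=im,P=P)
    print(n,eyes.camera_info(n))
print(robot.read_t(),robot.read_orientation(),robot.read_grip_width())
E
```

```text
scene {'camera_matrix': array([[422.04601614,   0.        , 280.86322295],
       [  0.        , 422.04601614, 212.85376809],
       [  0.        ,   0.        ,   1.        ]]), 'k1': -0.05513234695750115, 'world_from_camera': array([[-0.55578368,  0.47622005, -0.68140955,  1.24452914],
       [ 0.8311272 ,  0.33626782, -0.44288997,  0.35667146],
       [ 0.01822302, -0.81248903, -0.5826916 ,  0.71981985],
       [ 0.        ,  0.        ,  0.        ,  1.        ]])}
top {'camera_matrix': array([[379.06230861,   0.        , 278.67001005],
       [  0.        , 379.06230861, 204.55459396],
       [  0.        ,   0.        ,   1.        ]]), 'k1': -0.1023511751135913, 'world_from_camera': array([[ 8.75929404e-03, -9.95506776e-01,  9.42843279e-02,
         4.83442608e-01],
       [-9.99959578e-01, -8.91156753e-03, -1.19411030e-03,
        -5.01531454e-02],
       [ 2.02896605e-03, -9.42700572e-02, -9.95544594e-01,
         1.19506082e+00],
       [ 0.00000000e+00,  0.00000000e+00,  0.00000000e+00,
         1.00000000e+00]])}
0.1 [ 2.14193266e-01  9.76790858e-01 -8.76708511e-04 -3.09618827e-04] 0.9992280768577763
```

View pics/scene0.png

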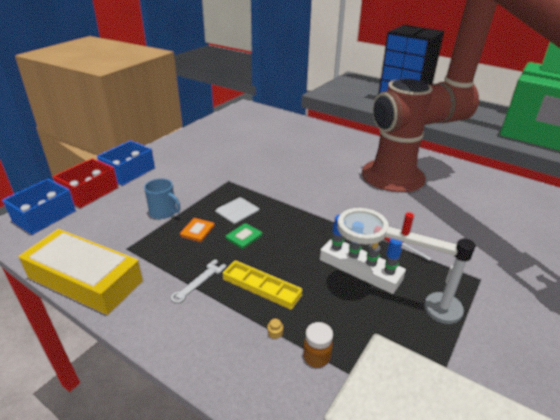

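View pics/top0.png

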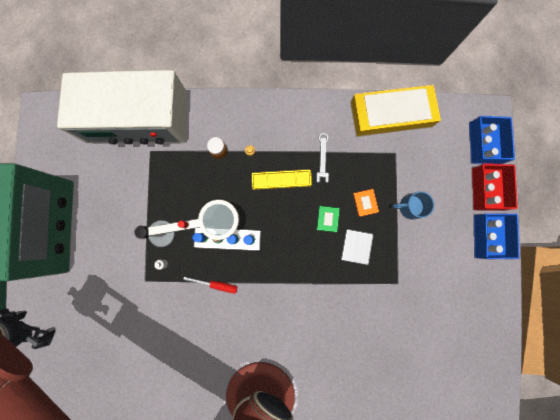

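The top view shows the post at about (142,232), lens at (218,220), knob at (182,225) and stand at (228,239). The tray is at (282,180), the green case at (328,219), the orange case at (366,203) and the base plate at (357,247). There are only two cases. I'll zoom in and measure.

Run:
```python
from h import *
D={n:np.load(n+"0.npz") for n in("scene","top")}
a=cv2.resize(D["scene"]["im"][190:330,310:490],None,fx=4,fy=4,interpolation=cv2.INTER_CUBIC)
b=cv2.resize(D["top"]["im"][190:300,130:275],None,fx=4,fy=4,interpolation=cv2.INTER_CUBIC)
cv2.imwrite("pics/c1.png",a);cv2.imwrite("pics/c2.png",b)
im=D["top"]["im"];P=D["top"]["P"];hsv=cv2.cvtColor(im,cv2.COLOR_BGR2HSV)
R={"orange":((5,150,120),(16,255,255)),"green":((45,120,60),(80,255,255)),"yellow":((24,150,100),(35,255,255)),
"blue":((100,140,80),(125,255,255)),"red":((0,150,100),(4,255,255)),"white":((0,0,170),(180,40,255))}
for k,(lo,hi) in R.items():
    m=cv2.inRange(hsv,lo,hi); m[:,:130]=0;m[:,440:]=0;m[:145]=0;m[300:]=0
    n,l,s,c=cv2.connectedComponentsWithStats(m)
    for i in range(1,n):
        if s[i,4]<12: continue
        q=P[l==i]; q=q[np.isfinite(q[:,2])]; zt=np.percentile(q[:,2],80)
        t=q[abs(q[:,2]-zt)<.008]
        r=cv2.minAreaRect((t[:,:2]*1000).astype(np.float32))
        print(k,s[i],"mean",t.mean(0).round(4),"rect",np.round(r[0],1),np.round(r[1],1),round(r[2],1))
```

```text
orange [353 189  26  28 395] mean [ 0.6057 -0.326   0.011 ] rect [ 605.5 -327.5] [76.5 65.3] 13.2
green [317 206  23  26 389] mean [ 0.5528 -0.2053  0.0111] rect [ 552.9 -205.8] [64.3 76.5] 83.8
yellow [ 251  169   61   21 1043] mean [ 0.6759 -0.0592  0.0188] rect [676.1 -58.1] [ 50.6 184.9] 3.8
blue [192 234  13   8  88] mean [0.4899 0.1763 0.1277] rect [489.2 177.1] [19.8 26.3] 0.7
blue [227 235  11   9  68] mean [0.4857 0.0804 0.1276] rect [484.8  79.5] [20.6 22.4] 31.8
blue [244 235  10   9  68] mean [0.4855 0.0339 0.128 ] rect [485.4  33.9] [22.2 21.9] 46.6
red [178 220   7   7  41] mean [0.5239 0.1991 0.2276] rect [523.8 199.4] [13.2 15.9] 3.2
red [210 281  27  12 203] mean [0.3397 0.1183 0.0227] rect [339.9 118.3] [83.2 22. ] 77.4
white [176 145   9   5  19] mean [ 0.7822  0.271  -0.0012] rect [782.9 270. ] [10.  27.7] 30.4
white [200 145  24   9 130] mean [0.7597 0.1427 0.0738] rect [757.6 143.1] [24.3 43.2] 0.4
white [229 145  11   4  24] mean [ 0.7834  0.0956 -0.0018] rect [783.7  93.9] [32.7 11.6] 86.3
white [282 145  22   5  65] mean [ 0.7838 -0.0956 -0.0011] rect [783.7 
[... 4009 characters left out ...]
13.2] 45.4
white [387 290   8   5  14] mean [ 0.3229 -0.4077 -0.0007] rect [ 322.2 -407.5] [ 8.3 24.7] 23.2
white [224 293   7   4  14] mean [ 0.314   0.1084 -0.0009] rect [314.3 107.1] [21.3  7. ] 75.1
white [232 293   6   6  13] mean [ 3.109e-01  8.190e-02 -1.000e-04] rect [310.   83.1] [ 8.2 21. ] 63.2
white [377 293   8   7  22] mean [ 3.128e-01 -3.755e-01  3.000e-04] rect [ 311.6 -374.4] [20.7 19.6] 83.1
white [164 294   5   6  15] mean [ 0.3029  0.3004 -0.0006] rect [302.8 300.6] [19.8  7.8] 30.1
white [310 295   5   5  12] mean [ 0.3079 -0.1594 -0.0011] rect [ 307.6 -156.9] [14.8 10.6] 73.0
white [343 294   6   6  15] mean [ 0.3123 -0.2625 -0.0013] rect [ 309.8 -263.1] [15.3 16. ] 0.5
```

View pics/c1.png

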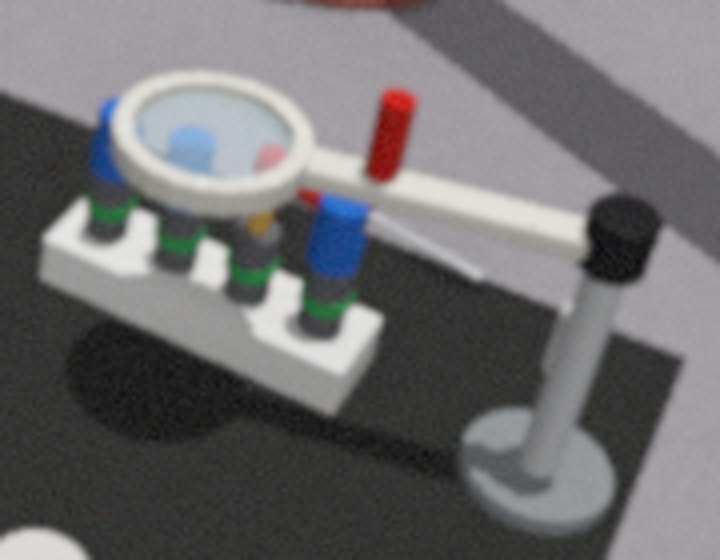

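View pics/c2.png

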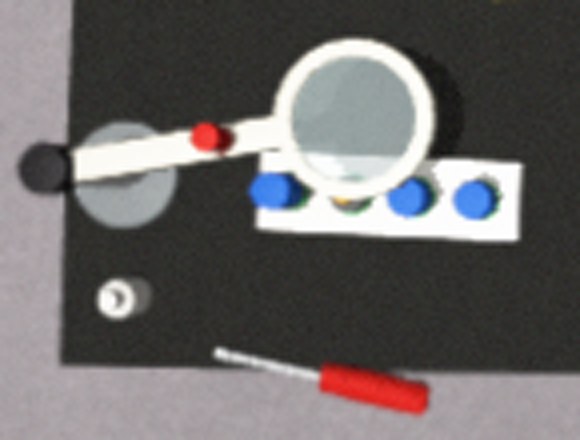

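Three caps are on the stand; the slot near y≈0.129 is bare. There are two cases. Next I'll fit the post, knob and lens.

```bash
cat >> h.py <<'E'
def circ(q):
    A=np.c_[2*q,np.ones(len(q))];s=np.linalg.lstsq(A,(q**2).sum(1),rcond=None)[0]
    return s[:2],np.sqrt(s[2]+s[:2]@s[:2])
def lamp(P,im):
    """hub centre, knob centre, ring centre from a cloud"""
    x,y,z=P[...,0],P[...,1],P[...,2]
    near=np.hypot(x-.5,y-.32)<.3
    hub=P[near&(z>.192)&(z<.208)&(np.hypot(x-.505,y-.32)<.05)]
    kn=P[near&(z>.222)&(z<.235)&(im[...,2]>120)&(im[...,0]<90)]
    ring=P[near&(z>.172)&(z<.19)&(im.min(2)>150)]
    return hub[:,:2],kn[:,:2],ring[:,:2]
def down(yaw):
    a=(yaw+np.pi/2)/2; return [np.cos(a),np.sin(a),0,0]
E
python3 - <<'E'
from h import *
for n in("scene","top"):
    D=np.load(n+"0.npz");hub,kn,ring=lamp(D["P"],D["im"])
    for k,q in(("hub",hub),("knob",kn)):
        if len(q)>3: print(n,k,len(q),((q.min(0)+q.max(0))/2).round(4),q.mean(0).round(4),np.ptp(q,axis=0).round(3))
    h=hub.mean(0); r=np.hypot(*(ring-h).T); q=ring[r>.18]
    c=np.array([.54,.11])
    hull=cv2.convexHull(q.astype(np.float32)).reshape(-1,2); print(n,"ring hull circle",circ(hull.astype(float)),len(q))
    if len(kn): print("d",np.linalg.norm(kn.mean(0)-h))
print(robot.tcp_to_tips)
for yaw in np.radians([-90,-60,-30,0,30,60,90,120]):
    for p in([.524,.199,.21],[.62,.32,.21],[.485,.08,.12],[.676,-.06,.05],[.6,-.32,.015],[.466,-.3,.02]):
        q=robot.inverse_kinematics(p,down(yaw)); print(round(np.degrees(yaw)),p,None if q is None else np.round(q,2)[[0,4,5]])
E
```

```text
scene hub 167 [0.5052 0.3166] [0.5064 0.3164] [0.036 0.034]
scene knob 50 [0.5265 0.1988] [0.5294 0.1988] [0.015 0.016]
scene ring hull circle (array([0.63581911, 0.22609041]), np.float64(0.187617641564153)) 979
d 0.11984331248849336
top hub 110 [0.5013 0.3168] [0.5008 0.3175] [0.032 0.031]
top knob 38 [0.524  0.1995] [0.5239 0.1991] [0.013 0.016]
top ring hull circle (array([0.63477463, 0.22319911]), np.float64(0.188108376416125)) 633
d 0.1206196987488383
0.017
-90 [0.524, 0.199, 0.21] [0.23 1.41 1.8 ]
-90 [0.62, 0.32, 0.21] [0.37 1.43 1.94]
-90 [0.485, 0.08, 0.12] [0.01 1.26 1.58]
-90 [0.676, -0.06, 0.05] [-0.2   1.17  1.37]
-90 [0.6, -0.32, 0.015] [-0.6   1.12  0.97]
-90 [0.466, -0.3, 0.02] [-0.71  1.07  0.86]
-60 [0.524, 0.199, 0.21] [0.23 1.41 1.28]
-60 [0.62, 0.32, 0.21] [0.37 1.43 1.42]
-60 [0.485, 0.08, 0.12] [0.01 1.26 1.06]
-60 [0.676, -0.06, 0.05] [-0.2   1.17  0.85]
-60 [0.6, -0.32, 0.015] [-0.6   1.12  0.45]
-60 [0.466, -0.3, 0.02] [-0.71  1.07  0.34]
-30 [0.524, 0.199, 0.21] [0.23 1.41 0.75]
-30 [0.62, 0.32, 0.21] [0.37 1.43 0.89]
-30 [0.485, 0.08, 0.12] [0.01 1.26 0.54
[... 720 characters left out ...]
68]
60 [0.485, 0.08, 0.12] [ 0.01  1.26 -1.04]
60 [0.676, -0.06, 0.05] [-0.2   1.17 -1.25]
60 [0.6, -0.32, 0.015] [-0.6   1.12 -1.65]
60 [0.466, -0.3, 0.02] [-0.71  1.07 -1.75]
90 [0.524, 0.199, 0.21] [ 0.23  1.41 -1.34]
90 [0.62, 0.32, 0.21] [ 0.37  1.43 -1.2 ]
90 [0.485, 0.08, 0.12] [ 0.01  1.26 -1.56]
90 [0.676, -0.06, 0.05] [-0.2   1.17 -1.77]
90 [0.6, -0.32, 0.015] [-0.6   1.12 -2.17]
90 [0.466, -0.3, 0.02] [-0.71  1.07 -2.28]
120 [0.524, 0.199, 0.21] [ 0.23  1.41 -1.86]
120 [0.62, 0.32, 0.21] [ 0.37  1.43 -1.72]
120 [0.485, 0.08, 0.12] [ 0.01  1.26 -2.08]
120 [0.676, -0.06, 0.05] [-0.2   1.17 -2.29]
120 [0.6, -0.32, 0.015] [-0.6   1.12 -2.69]
120 [0.466, -0.3, 0.02] [-0.71  1.07 -2.8 ]
```

```bash
cat >> h.py <<'E'
PIV=np.array([.5032,.317])
def pose(psi,z): 
    return [*(PIV+.12*np.array([np.cos(psi),np.sin(psi)])),z]
def swing(p0,p1,z=.208,dstep=.1):
    for p in np.linspace(p0,p1,max(2,int(abs(p1-p0)/dstep)+1))[1:]:
        robot.line_to(pose(p,z),down(p+np.pi/2),feed=.12)
        f=robot.read_ft_force()
        if np.linalg.norm(f)>25: print("force",p,np.round(f,1));break
    return p
E
python3 - <<'E'
from h import *
k=np.array([.5255,.199]);p0=np.arctan2(*(k-PIV)[::-1])
o=down(p0+np.pi/2)
robot.goto([*k,.30],o); robot.line_to([*k,.208]); print(robot.read_ft_force())
robot.grasp(30); print(robot.read_grip_width(),robot.read_finger_force(),robot.read_ft_force())
p=swing(p0,p0+1.25); print(p0,p,robot.read_ft_force(),robot.read_eef_pos(),robot.read_t(),robot.read_grip_width())
robot.open_gripper(); robot.line_to([*robot.read_eef_pos()[:2],.30])
robot.goto([.45,.28,.32],down(0))
im,d,P=cloud("top");cv2.imwrite("pics/top1.png",im);np.savez("top1.npz",im=im,P=P)
for n in("top","scene"):
    im,d,P=cloud(n);hub,kn,_=lamp(P,im);print(n,hub.mean(0),kn.mean(0) if len(kn) else 0)
print(robot.read_t())
E
```

```text
[-0.4993671  -0.10450295  0.41678579]
0.21528437007374293 29.603583812713623 [-1.28941755 -0.4429317   2.56584223]
-1.3840160794513636 -0.13401607945136362 [0.74604452 0.69926898 5.7917757 ] [0.62218607 0.30017494 0.20844339] 6.1667 0.2080709665008194
top [0.50141632 0.31512616] [0.61989929 0.299411  ]
scene [0.50648182 0.31623398] [0.62636078 0.2985262 ]
9.0917
```

View pics/top1.png

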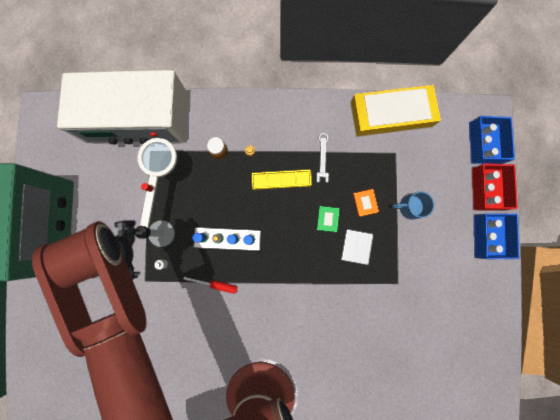

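The magnifier is now clear, with the lens at (157,157). Caps are at (199,238), (232,239) and (249,240). On to the caps.

```bash
cat >> h.py <<'E'
COR=np.array([.002,.0005])
def caps(P,im):
    hsv=cv2.cvtColor(im,cv2.COLOR_BGR2HSV); m=cv2.inRange(hsv,(100,140,80),(125,255,255))
    m[~((P[...,2]>.02)&(P[...,0]<.75)&(P[...,0]>.4)&(P[...,1]>-.2)&(P[...,1]<.22))]=0
    n,l,s,c=cv2.connectedComponentsWithStats(m); out=[]
    for i in range(1,n):
        if s[i,4]<12: continue
        q=P[l==i]; q=q[q[:,2]>np.percentile(q[:,2],80)-.008]
        out.append([*((q.min(0)+q.max(0))/2)[:2]+COR,np.median(q[:,2])])
    return sorted(out,key=lambda c:-c[1])
E
python3 - <<'E'
from h import *
D=np.load("top1.npz");C=caps(D["P"],D["im"]);print(np.round(C,4))
tr=np.array([.6761,-.0585])+COR;ty=np.radians(3.8)
sy=np.arctan2(-(C[0][0]-C[-1][0]),C[0][1]-C[-1][1]);print("stand yaw",np.degrees(sy))
sl=[.0675,.0225,-.0225]
for c,s in zip(C,sl):
    robot.goto([c[0],c[1],.22],down(sy)); robot.line_to([c[0],c[1],.127])
    robot.grasp(25); print("w",robot.read_grip_width(),robot.read_ft_force().round(1) if hasattr(robot.read_ft_force(),'round') else '')
    robot.line_to([c[0],c[1],.22]); print(robot.read_grip_width(),robot.read_finger_force())
    t=tr+s*np.array([-np.sin(ty),np.cos(ty)])
    robot.line_to([*t,.16],down(ty),feed=.25); robot.line_to([*t,.047],feed=.12)
    print(robot.read_ft_force(),robot.read_eef_pos(),t)
    robot.open_gripper(); robot.line_to([*t,.16],feed=.25)
    if s==sl[0]:
        im,d,P=cloud("scene");cv2.imwrite("pics/s2.png",im[150:350,170:470])
robot.goto([.45,-.05,.3],down(0));
im,d,P=cloud("scene");cv2.imwrite("pics/s3.png",cv2.resize(im[180:380,180:480],None,fx=2.6,fy=2.6))
print(robot.read_t())
E
```

```text
[[0.4926 0.177  0.128 ]
 [0.4881 0.082  0.1281]
 [0.4886 0.0344 0.1283]]
stand yaw -1.5888281854720534
w 0.3146045043700031 [-0.1 -0.4  2.7]
0.31578669560629 24.63350772857666
[-0.6321496   0.12293042 -0.15662125] [0.67401229 0.00934463 0.04724978] [0.67362651 0.0093516 ]
w 0.3154113949448312 [ 0.1 -0.6  2.5]
0.3181997723046459 24.727277755737305
[1.4251696  0.18229309 0.01393808] [ 0.67702209 -0.03558717  0.0473352 ] [ 0.67660884 -0.03554947]
w 0.3145972330988983 [-0.3 -0.   2.3]
0.3184309466342128 25.823289155960083
[-0.08811784 -0.60416927  0.21496727] [ 0.6799062  -0.08048931  0.04717691] [ 0.67959116 -0.08045053]
29.0667
```

View pics/s3.png

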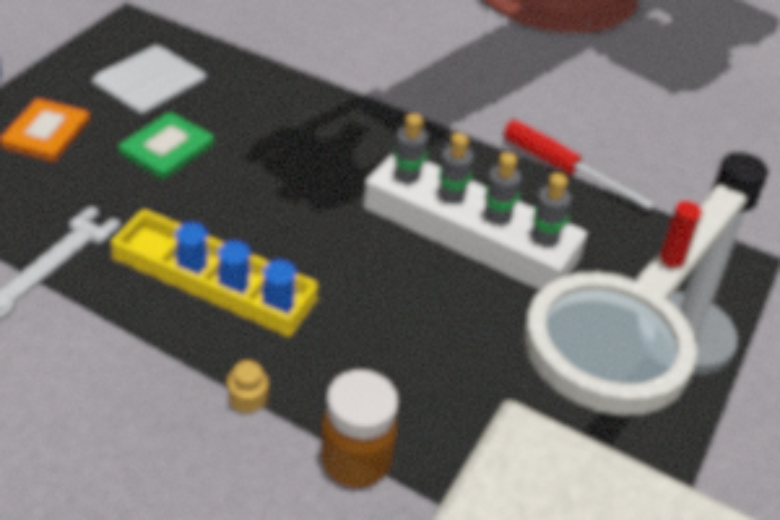

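All three caps stand in their pockets: (190,245), (235,263) and (280,284) in the crop. Now the cases, looking again before each one.

```bash
cat >> h.py <<'E'
R={"orange":((5,150,100),(18,255,255)),"green":((45,120,50),(80,255,255)),"base":((0,0,140),(180,45,255))}
def rect(P,im,k,zlo=.002,zhi=.06):
    """centre (robot frame), yaw of the 76 / 96 mm side, sizes, height"""
    m=cv2.inRange(cv2.cvtColor(im,cv2.COLOR_BGR2HSV),*R[k]); x,y,z=P[...,0],P[...,1],P[...,2]
    m[~((x>.38)&(x<.7)&(y<-.1)&(y>-.42)&(z>zlo)&(z<zhi))]=0
    n,l,s,c=cv2.connectedComponentsWithStats(m); i=1+np.argmax(s[1:,4])
    q=P[l==i]; r=cv2.minAreaRect((q[:,:2]*1000).astype(np.float32))
    (w,h),a=r[1],r[2]
    if w<h: a-=90
    a=(a+90)%180-90
    return (np.array(r[0])/2000+q[:,:2].mean(0)/2)+COR,np.radians(a),(w,h),np.median(q[:,2])
E
python3 - <<'E'
from h import *
B=np.load("top0.npz");print(rect(B["P"],B["im"],"base"))
robot.goto([.45,.2,.3],down(0))
im,d,P=cloud("top")
for k in("green","orange","base"): print(k,rect(P,im,k))
c,a,_,_=rect(P,im,"green")
o=down(a+np.pi/2) if robot.inverse_kinematics([*c,.02],down(a+np.pi/2)) is not None else down(a-np.pi/2)
robot.goto([*c,.12],o); robot.line_to([*c,.03])
z=.02
while z>.006:
    robot.line_to([*c,z],feed=.03); f=robot.read_ft_force()
    if f[2]>2.5: break
    z-=.002
print("touch",z,f,robot.read_eef_pos(),robot.read_t())
E
```

```text
(array([ 0.46789177, -0.29813463]), np.float64(-0.18436398436346046), (86.0687255859375, 96.26129150390625), np.float64(0.005437436940499474))
green (array([ 0.55476364, -0.20565843]), np.float64(-0.10974474062247579), (66.15826416015625, 76.31450653076172), np.float64(0.011013802102629366))
orange (array([ 0.60766398, -0.32608407]), np.float64(0.21978083106820623), (78.09398651123047, 65.94112396240234), np.float64(0.01105637028843387))
base (array([ 0.46769052, -0.29829266]), np.float64(-0.18106619198561535), (85.55310821533203, 96.8471450805664), np.float64(0.005204257985657823))
touch 0.006 [-0.66812972  0.14686041 -1.38534764] [ 0.55463697 -0.20556916  0.00779581] 34.7417
```

```bash
cat >> h.py <<'E'
BC=np.array([.4678,-.2982]);BY=-.182
ZG=.0135
def pick_place(k,level):
    robot.goto([.45,.2,.3],down(0)); im,d,P=cloud("top"); c,a,s,z=rect(P,im,k); print(k,c.round(4),round(a,3),np.round(s,1),round(float(z),4))
    robot.goto([*c,.12],down(a+np.pi/2)); 
    robot.line_to([*c,ZG],feed=.1); robot.grasp(30)
    print("grip",robot.read_grip_width(),robot.read_ft_force())
    robot.line_to([*c,.10],feed=.1); print(robot.read_grip_width(),robot.read_finger_force())
    robot.line_to([*BC,.10],down(BY+np.pi/2)); zt=ZG+.006+.012*level+.001
    robot.line_to([*BC,zt],feed=.06); print("down",robot.read_ft_force(),robot.read_eef_pos())
    robot.open_gripper(); robot.line_to([*BC,.12])
E
python3 - <<'E'
from h import *
robot.line_to([*robot.read_eef_pos()[:2],.12])
pick_place("green",0)
robot.goto([.45,.2,.3],down(0)); im,d,P=cloud("top"); print(rect(P,im,"green"),rect(P,im,"orange"))
cv2.imwrite("pics/t4.png",cv2.resize(im[150:300,230:440],None,fx=3.5,fy=3.5)); print(robot.read_t())
E
```

```text
green [ 0.5547 -0.2056] -0.111 [65.8 76.5] 0.0112
grip 0.7403718024130361 [0.0648902  0.359904   5.02394783]
0.7407199415705663 33.41649055480957
down [ 0.73269554  0.52545097 -0.48004529] [ 0.46809455 -0.29844461  0.02089428]
(array([ 0.46816744, -0.29572456]), np.float64(-0.1747626228434523), (61.246849060058594, 71.66810607910156), np.float64(0.017177222282452775)) (array([ 0.60801353, -0.32645582]), np.float64(0.22422000435498887), (79.04249572753906, 67.48978424072266), np.float64(0.010794804000497926))
47.8
```

View pics/t4.png

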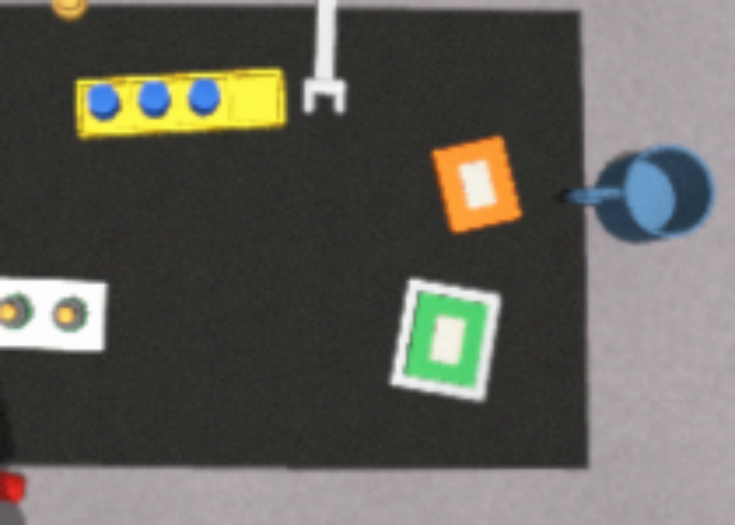

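Run:
```python
from h import *
im,d,P=cloud("top"); c,a,s,z=rect(P,im,"orange")
q=P[(P[...,2]>.018)&(P[...,0]>.5)&(P[...,0]<.7)&(P[...,1]<-.25)&(P[...,1]>-.44)]
i=np.argsort(-q[:,1])[:8];print(q[i].round(3))
t=np.array([-np.sin(a),np.cos(a)]);u=np.array([np.cos(a),np.sin(a)])
v=q[:,:2]+COR-c; m=(abs(v@u)<.04); print("nearest along closing dir",(abs(v@t))[m].min() if m.any() else None)
m=(abs(v@u)<.018); print("pad lane",(abs(v@t))[m].min() if m.any() else None)
```

```text
[[ 0.505 -0.274  0.021]
 [ 0.505 -0.28   0.019]
 [ 0.505 -0.287  0.019]
 [ 0.505 -0.29   0.018]
 [ 0.502 -0.293  0.019]
 [ 0.502 -0.299  0.019]
 [ 0.594 -0.399  0.051]
 [ 0.592 -0.399  0.038]]
nearest along closing dir 0.06620909672860259
pad lane None
```

Run:
```python
from h import *
pick_place("orange",1)
robot.goto([.45,.2,.3],down(0)); im,d,P=cloud("top"); print(rect(P,im,"orange"))
cv2.imwrite("pics/t5.png",cv2.resize(im[150:300,230:440],None,fx=3.5,fy=3.5))
for n in("top","scene"):
    im,d,P=cloud(n);hub,kn,_=lamp(P,im);print(n,hub.mean(0),kn.mean(0) if len(kn) else 0)
im,d,P=cloud("scene");cv2.imwrite("pics/s5.png",cv2.resize(im[170:330,110:310],None,fx=3.5,fy=3.5))
print(robot.read_t())
```

```text
orange [ 0.6079 -0.3266] 0.245 [79.9 67.8] 0.0107
grip 0.7382420755652399 [-0.74780424  0.13653708  3.63789013]
0.7374770340272537 33.51577341556549
down [ 0.00181732  0.26387671 -0.35171571] [ 0.46804907 -0.29839986  0.03272563]
(array([ 0.46789557, -0.29485958]), np.float64(-0.19239208346950432), (61.828670501708984, 72.50337219238281), np.float64(0.02909843566679582))
top [0.50970941 0.32059688] [0.61986913 0.2993375 ]
scene [0.50624772 0.31650872] [0.62670571 0.29860451]
58.6917
```

View pics/t5.png

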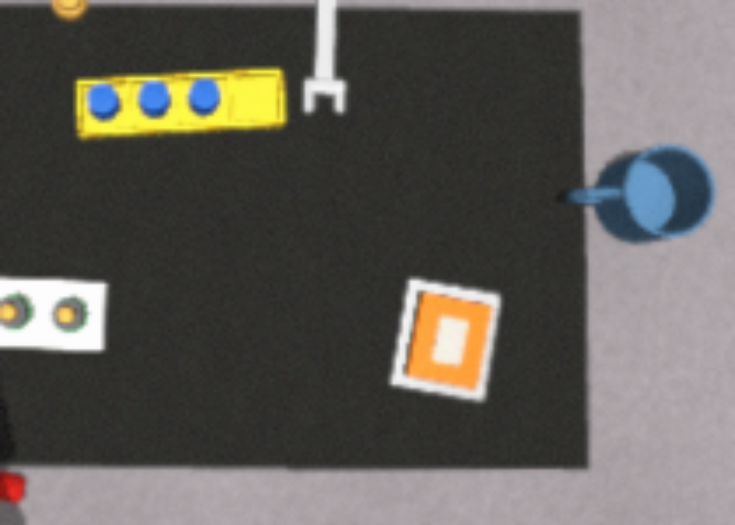

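View pics/s5.png

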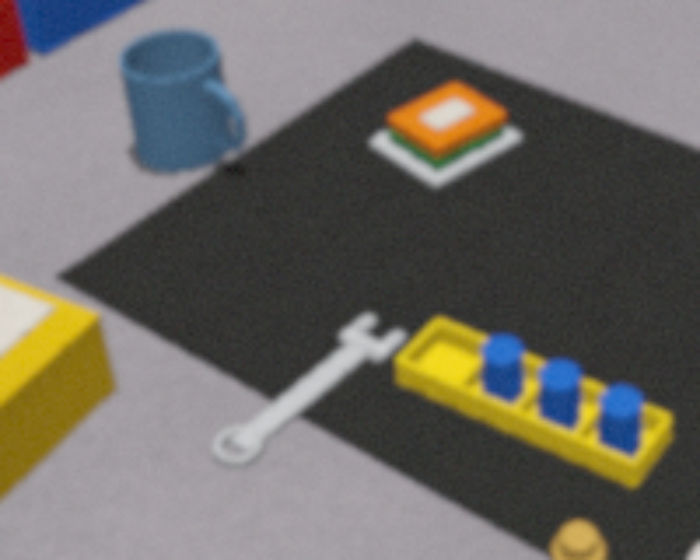

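The pile is square on the base plate and the caps are upright. Next I'll measure the stand block and swing the magnifier back.

Run:
```python
from h import *
robot.goto([.55,.25,.33],down(.3))
D=np.load("top1.npz");im,P=D["im"],D["P"]
m=(P[...,2]>.025)&(P[...,2]<.045)&(P[...,0]>.43)&(P[...,0]<.54)&(P[...,1]>-.02)&(P[...,1]<.23)&(im.min(2)>120)
r=cv2.minAreaRect((P[m][:,:2]*1000).astype(np.float32));print(r)
S=np.array(r[0])/1000+COR; S=(S+np.array([.4893,.1058]))/2; print("stand",S,np.linalg.norm(S-PIV))
p1=np.arctan2(*(S-PIV)[::-1])
p0=np.arctan2(.3002-PIV[1],.6222-PIV[0])
robot.goto(pose(p0,.30),down(p0+np.pi/2));robot.line_to(pose(p0,.208));robot.grasp(30);print(robot.read_grip_width(),robot.read_ft_force())
p=swing(p0,p1);print(p0,p1,p,robot.read_ft_force(),robot.read_eef_pos(),pose(p1,.208))
robot.open_gripper();robot.line_to([*robot.read_eef_pos()[:2],.30]);robot.goto([.35,.42,.35],down(.5))
for n in("top","scene"):
    im,d,P=cloud(n);hub,kn,ring=lamp(P,im);print(n,hub.mean(0),kn.mean(0) if len(kn) else 0)
    q=ring[np.hypot(*(ring-hub.mean(0)).T)>.165];print("ring",cv2.minEnclosingCircle(q.astype(np.float32)),len(q))
    cv2.imwrite(f"pics/{n}6.png",cv2.resize(im[180:340,120:460] if n=="top" else im[170:330,200:490],None,fx=2.3,fy=2.3))
print(robot.read_t())
```

```text
((487.4435119628906, 105.40594482421875), (195.76025390625, 60.22062683105469), 88.10722351074219)
stand [0.48937176 0.10585297] 0.2115993563124381
0.2138985576136046 [-0.39108955 -0.69755081  1.77791704]
-0.14024960963660496 -1.6361940013493932 -1.6361940013493932 [-0.97624727 -3.47142413  5.87370133] [0.4953829  0.19656519 0.20838206] [np.float64(0.495357871785884), np.float64(0.19725651990578624), 0.208]
top [0.50119224 0.31775317] [0.49524173 0.19692167]
ring ((0.6228179931640625, 0.21798381209373474), 0.22393161058425903) 1011
scene [0.50657632 0.31650263] [0.49969481 0.19712099]
ring ((0.6195642948150635, 0.21710997819900513), 0.22223301231861115) 1107
67.8167
```

View pics/top6.png

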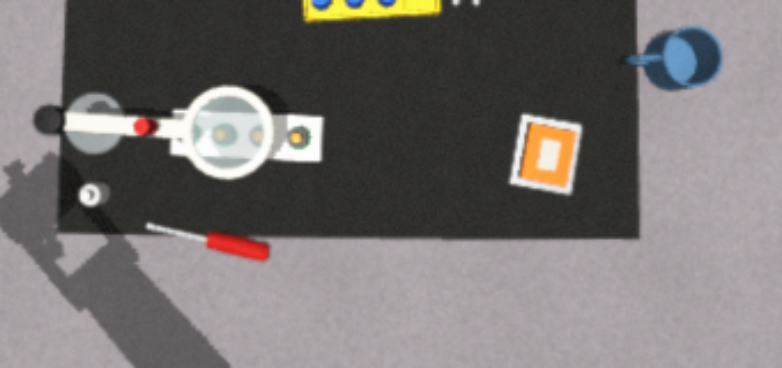

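The lens looks to be over the stand (about (228,132) in the crop, shifted by parallax). I'll check with a metric fit.

Run:
```python
from h import *
im,d,P=cloud("top");x,y,z=[P[...,i] for i in range(3)]
for n in("top","scene"):
    im,d,P=cloud(n)
    _,_,r=lamp(P,im); c=np.array([.489,.106])
    for _ in range(3):
        q=r[(np.hypot(*(r-c).T)<.062)&(r[:,1]<c[1]+.04)]; h=cv2.convexHull(q.astype(np.float32)).reshape(-1,2).astype(float)
        h=h[h[:,1]<c[1]+.03]; c,R=circ(h)
    print(n,c,R)
    m=(P[...,2]>.025)&(P[...,2]<.045)&(P[...,0]>.43)&(P[...,0]<.54)&(P[...,1]>-.02)&(P[...,1]<.23)
    print(cv2.minAreaRect((P[m][:,:2]*1000).astype(np.float32)))
    C=caps(P,im);print(np.round(C,3))
```

```text
top [0.49088783 0.10938016] 0.05282907740558203
((487.05145263671875, 107.37681579589844), (199.30873107910156, 59.67094039916992), 88.56463623046875)
[[ 0.674  0.01   0.047]
 [ 0.678 -0.034  0.047]
 [ 0.681 -0.079  0.047]]
scene [0.49316334 0.10654227] 0.05386778492886278
((490.69476318359375, 104.9456558227539), (200.79098510742188, 63.53611373901367), 88.18677520751953)
[[ 0.68   0.009  0.048]
 [ 0.683 -0.037  0.049]
 [ 0.684 -0.08   0.049]]
```

Run:
```python
from h import *
robot.hold(.5); print(robot.close_job(), robot.read_t())
```

```text
the job is handed in; nothing more can be done
the job is handed in; nothing more can be done
```

The job is handed in after about 70 s of robot time: all three caps that were on the stand are upright in their own tray pockets, both shim cases are piled in line on the base plate, and the magnifier was swung clear first and is now back over the stand, with its lens about 3–4 mm off centre by the cameras.

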